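# Show a specimen tube to the inspection camera

## Robot

A 6-joint arm with a two-finger parallel gripper is mounted at the origin on the work surface. World frame = base frame: x ahead of the robot, y to its left, z up, the work surface at z = 0. Lengths are in m, angles in degrees, forces in N, time in s.
With the tool pointing down it reaches from about 0.4 to 0.825 m from the base axis. Payload 7 kg.
Tool frame: the origin (TCP) lies midway between the tips of the shut fingers; the grasp point (between the pads) lies 19 mm behind it; z points along the fingers, y is the direction in which the jaws open and shut (so a half turn about z gives the same grasp; the last joint's range is limited). The gripper opens to 88 mm and grips with 3 to 60 N. Pads are 19 mm wide; open, the fingers measure 130 mm over their backs; the gripper's body (78 mm by 193 mm) begins 47 mm behind the grasp point.
Start: joints at [83.829, 20.546, 0.682, 0, -70.136, -16.507], TCP at [0.26, 0.623, 0.227] pointing down, gripper open.
Joint ranges: [-176.03, 176.03], [-82.01, 121.73], [-58.28, 71.71], [-173.87, 95.51], [-174.79, -0.11], [-173.66, 173.66]. Speed limits (degrees/s): [136.94, 136.94, 172.46, 180, 180, 180].

## Interface

Orientations are given as a 3x3 rotation matrix whose columns are the frame's x, y, z axes.
In Python, from rig import robot gives the robot as it stands. Calls block until the motion is done:
- robot.goto(position, orientation): joint-space move of the TCP to a pose.
- robot.servo_line(position, ori=None, speed=0.15): straight line of the TCP; ori=None keeps the orientation; speed is the mean speed in m/s.
- robot.movej(angles): joint-space move.
- robot.move_gripper(opening): opening from 0.0 (shut) to 1.0 (fully open); the grip force is fixed at half the most; returns when the fingers have stopped.
- robot.dwell(seconds).
- robot.ik(position, orientation): joint angles nearest the present ones, or None.
- robot.grab_frame(name): name is "scene" or "top"; returns (picture, depth): 480x640x3 uint8, red, green, blue; 480x640 float32, m along the optical axis (not along the pixel's ray), 0 where there is no reading.
- robot.camera_info(name): a dict with "vfov" (degrees; the focal length in pixels is half the picture's height over the tangent of half this angle, whatever the lens; pixels are square), "cx", "cy" (the principal point, pixels), "k1" (the pictures are not rectified: a ray, as slopes to the right and down, at radius r is drawn at 1 + k1 r^2 times it, then the intrinsics apply), "view" (4x4, takes a point from world to camera coordinates). Camera axes: x right, y down, z forward; pixel columns grow to the right and rows downward; lengths in m; the calibration is good to about 2 mm. A picture is of the moment at which its call begins. camera_info takes no time and is no camera call.
A pose or a line that the arm cannot do raises robot.Unreachable and nothing moves.
- robot.job_done(): hands the job in, once; it reports no verdict.
Readings, each from a call of its own:
- robot.read_t(): time.
- robot.read_qpos(): joint angles.
- robot.read_qvel(): joint speeds.
- robot.read_effort(): joint torques, N m.
- robot.read_position(): TCP position.
- robot.read_tcp_rot(): TCP orientation.
- robot.read_force(): force on the tool from outside, world axes, zero at the start.
- robot.read_ft_torque(): the same for the moment, N m.
- robot.read_grip_width(): opening from 0.0 (shut) to 1.0 (fully open).
Only numpy, scipy, OpenCV 4.12 (cv2) and the standard library are available. Lean on these libraries where they do the work, as an engineer would, in place of code of your own. Each camera call takes 0.05 s, during which the arm holds its last target.

## Task

Lift the tall specimen tube out of the rack and lay it gently on its side, about centred, in the two V supports of the cradle; let go of it there, without dropping it, so that you can take it again across its middle. Then hold the tube up for the upward-looking inspection camera: level, lengthwise along the camera unit, its middle straight above the round lens and at the height of the gauge post's tip (110 mm above the lens), and finish while still holding it there motionless. Do not touch the camera unit with the tube, and leave the short vials and the dish alone.

Things in the scene. Friction and masses are not known exactly. Their poses are not given: they have to be found in the camera images.
- tube_center (a point): the tall specimen tube: a rigid amber cylinder with a ribbed black screw cap of the same diameter, 30 mm diameter, 120 mm long overall, 0.06 to 0.13 kg. This point is its centre, 60 mm from either end; its own z axis runs along the tube towards the cap. At the start it stands upright, cap up, in one of the rack's three wells, its foot 12 mm above the bench, its centre 72 mm and its top 132 mm above the bench. Lying in the cradle it may point either way round
- tube: the same tall tube, origin at the centre of its foot, z towards the cap
- rack: white block, 70 mm (its x) by 220 mm (its y) by 30 mm high, fixed, with three round wells 33 mm wide and 18 mm deep in a row along its y axis, at -65, 0 and +65 mm. Origin under its centre on the bench. It stands to the left or to the right of the cradle
- cradle: fixed cradle: aluminium base plate 130 mm (its x) by 60 mm (its y) by 8 mm, with two grey V supports, each 10 mm thick, centred 42 mm either side of the middle along its x, leaving 74 mm free between them for fingers. The V arms slope at 45 degrees, are about 43 mm apart at their tops, and reach 50 mm above the bench (51 mm overall width). Origin under its centre on the bench
- cradle_seat (a point): where the centre of the tube lies when it rests in the cradle: 50 mm above the bench, half-way between the two supports. The lying tube's axis runs along this point's x axis (either way round), the cradle's lengthwise direction; z up
- camera: fixed white inspection camera unit that looks straight up: a box 240 mm long (its x), 90 mm wide (its y), 60 mm high, with a round lens 54 mm wide in the middle of its top, flat light bars along both long edges, and a steel gauge post 8 mm thick standing at its +x end, 107 mm from the lens axis, with its pointed tip 170 mm above the bench. Origin under its centre on the bench. It stands on the other side of the cradle from the rack
- focus (a point): the point in the air where the tube's centre must be held: straight above the middle of the lens, 110 mm above it, 170 mm above the bench. Its x axis is the unit's lengthwise direction, along which the tube must lie (either way round); z up
- gauge_tip (a point): the pointed tip of the gauge post, 170 mm above the bench, 107 mm from the focus point along the unit's x
- vial_a_center (a point): a short capped amber vial, 30 mm diameter, 36 mm tall, standing in another well of the rack; its top is 48 mm above the bench. Leave it alone. Point at its centre, z up
- vial_b_center (a point): a short capped amber vial, 30 mm diameter, 36 mm tall, standing in another well of the rack; its top is 48 mm above the bench. Leave it alone. Point at its centre, z up
- dish_center (a point): a flat covered dish, 90 mm diameter, 16 mm high, lying on the bench beyond the cradle. Leave it alone. Point at its centre
Things that resemble listed ones, but are neither listed nor needed, are in the scene too. What is meant by the tube is not pink, and is the smaller of those in its own colour.

How it is judged (in metres and radians):
On the way:
1. the tube rests on its side in the cradle's V supports, within 22 mm of centred and in line with it, let go by the fingers (z of tube_center in the frame of cradle_seat between -0.006 and 0.006 m and horizontal distance between tube_center and cradle_seat below 0.022 m and angle between the z axis of tube_center and the x axis of cradle_seat, either way round below 0.1 rad and contact force between tube and the fingers below 0.05 N and contact force between tube and cradle above 0.2 N and linear speed of tube below 0.03 m/s), for 0.3 s.
At the end, for the whole second after the job is handed in: The tube is held still by the fingers alone, gripped within 30 mm of its middle, its centre within 15 mm sideways and 15 mm in height of the focus point, level within 8 degrees (0.14 rad) and along the camera unit within 9 degrees (0.16 rad), touching neither cradle, rack nor camera (horizontal distance between tube_center and focus below 0.015 m and z of tube_center in the frame of focus between -0.015 and 0.015 m and angle between tube_center's own z axis and vertical between 1.431 and 1.711 rad and angle between the z axis of tube_center and the x axis of focus, either way round below 0.16 rad and contact force between tube and the fingers above 1 N and distance between tube_center and the grasp point below 0.03 m and contact force between tube and cradle below 0.05 N and contact force between tube and camera below 0.05 N and contact force between tube and rack below 0.05 N and linear speed of tube below 0.03 m/s); the arm keeps its last pose, push and grip.
It fails at once if a short vial or the dish is pushed more than 25 mm from where it stood (distance of any of vial_a_center, vial_b_center, dish_center from where it was at the start of the episode above 0.025 m).
It fails at once if the tube falls freely (faster than 0.3 m/s with no finger touching it while its centre is still more than 8 mm above its seat in the cradle: a drop of about 13 mm or more) (linear speed of tube above 0.3 m/s and z of tube_center in the frame of cradle_seat above 0.008 m and contact force between tube and the fingers below 0.01 N).
It fails at once if the tube knocks against the camera unit or its gauge post (over 1 N) (contact force between tube and camera above 1 N).
It also fails if it takes over 64 s, if anything falls off the work surface, if the arm or the gripper's body presses on something with over 40 N, if the wrist force passes 120 N, or if a joint passes its speed limit or range.

## Working session

There is one attempt and no reset: what is moved stays moved. The work goes in short steps, each a Python script; the robot and the scene stay as the last script left them, time stands still between calls to the robot, and variables do not carry over. Pictures are saved under pics/ and viewed, and the job is handed in when it is done.

```bash
ls; mkdir -p pics; python3 - <<'E'
from rig import robot
import cv2,numpy as np
for n in("scene","top"):
    p,d=robot.grab_frame(n); cv2.imwrite(f"pics/{n}0.png",p[:,:,::-1]); np.save(f"{n}_d.npy",d); np.save(f"{n}_p.npy",p)
    print(robot.camera_info(n))
print(robot.read_t())
E
```

```text
pics
{'vfov': 46.98232600970222, 'cx': 319.16123934516634, 'cy': 239.43821791376746, 'k1': -0.029357101373903537, 'view': array([[ 0.33126628,  0.94348095, -0.01031219, -0.17741938],
       [ 0.75959231, -0.27315251, -0.5902603 , -0.39096356],
       [-0.55971615,  0.18770028, -0.80714709,  1.48561139],
       [ 0.        ,  0.        ,  0.        ,  1.        ]])}
{'vfov': 48.533088989206675, 'cx': 324.62565312328206, 'cy': 235.11042363965532, 'k1': -0.06940286707206186, 'view': array([[ 0.00421017, -0.9996407 ,  0.02647146, -0.02493228],
       [-0.99104321, -0.00770438, -0.13331914,  0.58455946],
       [ 0.13347518, -0.02567307, -0.99071957,  1.27052369],
       [ 0.        ,  0.        ,  0.        ,  1.        ]])}
0.1
```

View pics/scene0.png

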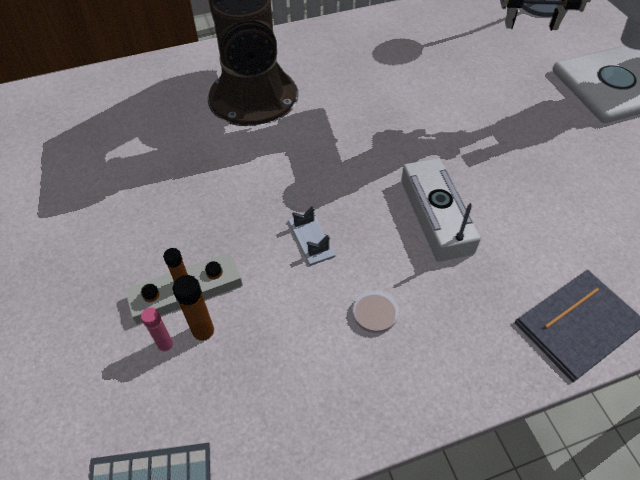

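View pics/top0.png

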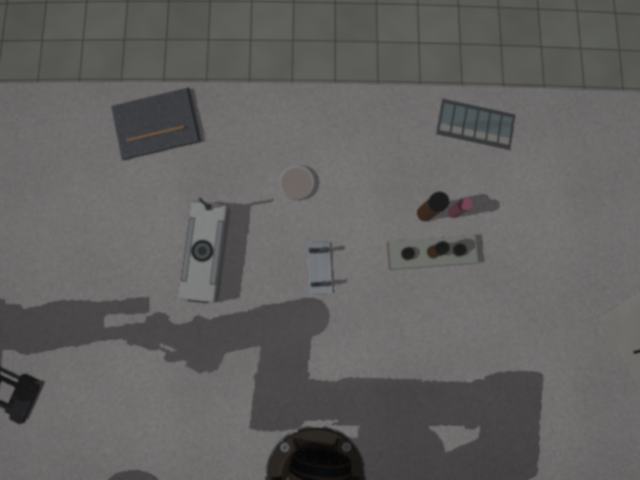

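The pictures show these candidates. The scene camera has a tall amber tube in the rack (173,260), a larger amber tube on the bench (193,308), a pink tube (157,330), and short vials at (150,292) and (214,269). By the description I choose the one in the rack. The inspection unit is the one with the post at (440,205), not the white box at (615,80). I'll check in close crops.

```bash
cat > h.py <<'E'
import numpy as np,cv2
from rig import robot
class C:
    def __init__(s,n):
        i=robot.camera_info(n); s.f=240/np.tan(np.radians(i['vfov']/2)); s.cx,s.cy,s.k=i['cx'],i['cy'],i['k1']; s.V=np.array(i['view']); s.R=s.V[:3,:3]; s.t=s.V[:3,3]; s.o=-s.R.T@s.t
    def ray(s,u,v):
        K=np.array([[s.f,0,s.cx],[0,s.f,s.cy],[0,0,1.]])
        q=cv2.undistortPoints(np.array([[[u,v]]],float),K,np.array([s.k,0,0,0,0.]))[0,0]
        return np.array([q[0],q[1],1.])
    def atz(s,u,v,z):
        d=s.R.T@s.ray(u,v); return s.o+d*(z-s.o[2])/d[2]
    def dep(s,u,v,D): return s.R.T@(s.ray(u,v)*D-s.t)
    def proj(s,P):
        p=s.R@np.asarray(P,float)+s.t; x=p[:2]/p[2]; x=x*(1+s.k*(x@x)); return s.f*x+[s.cx,s.cy]
E
python3 - <<'E'
import cv2
a=cv2.imread('pics/scene0.png');b=cv2.imread('pics/top0.png')
z=lambda i,x,y,w,h,k:cv2.resize(i[y:y+h,x:x+w],None,fx=k,fy=k,interpolation=cv2.INTER_CUBIC)
cv2.imwrite('pics/c1.png',z(a,110,225,150,150,4)); cv2.imwrite('pics/c2.png',z(a,280,145,200,130,4))
cv2.imwrite('pics/c3.png',z(b,380,180,125,100,6)); cv2.imwrite('pics/c4.png',z(b,170,190,190,120,4))
E
```

```text
(no output)
```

View pics/c1.png

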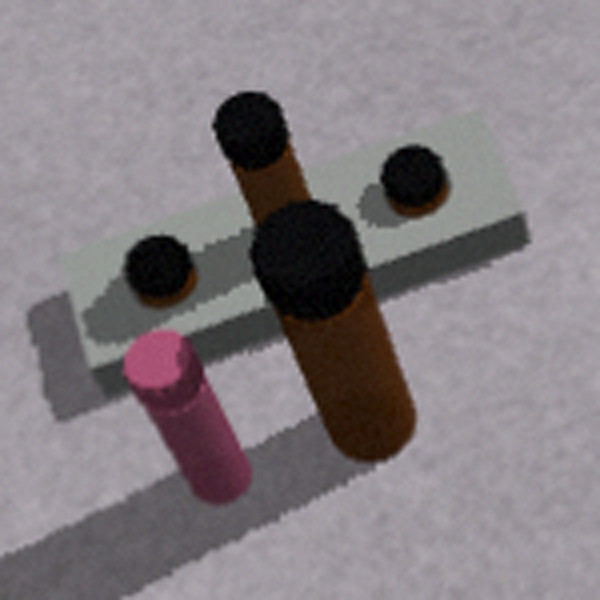

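View pics/c2.png

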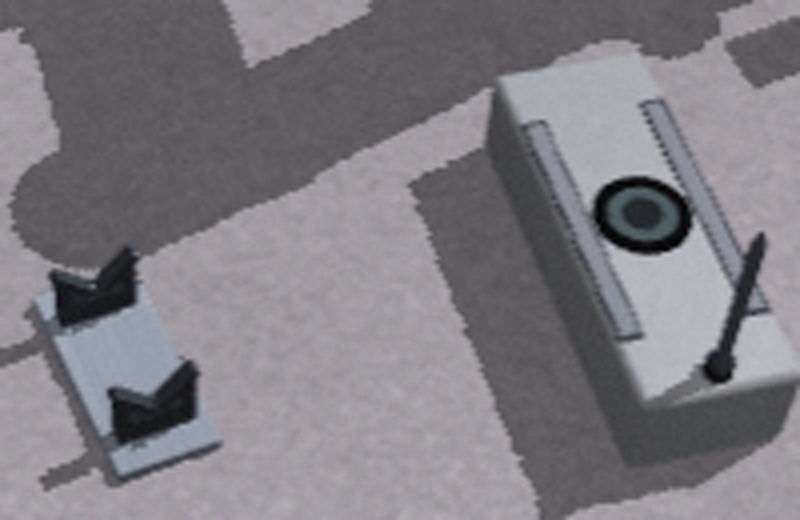

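View pics/c3.png

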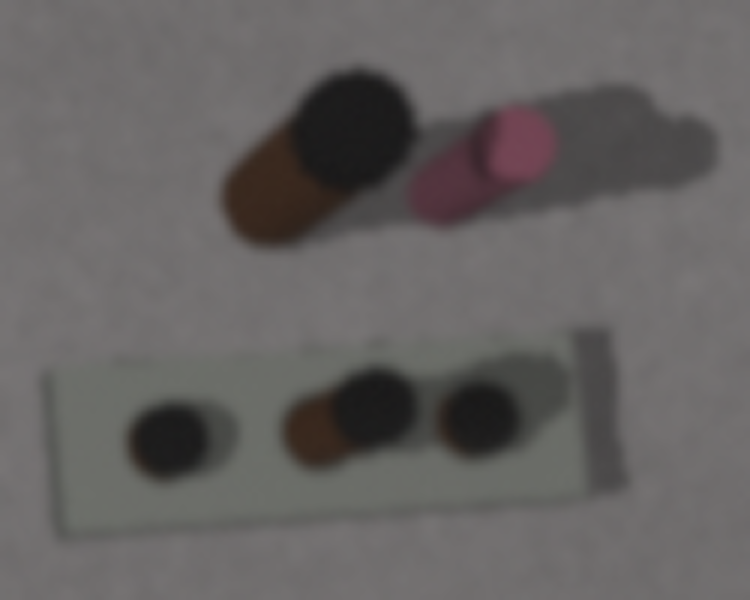

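View pics/c4.png

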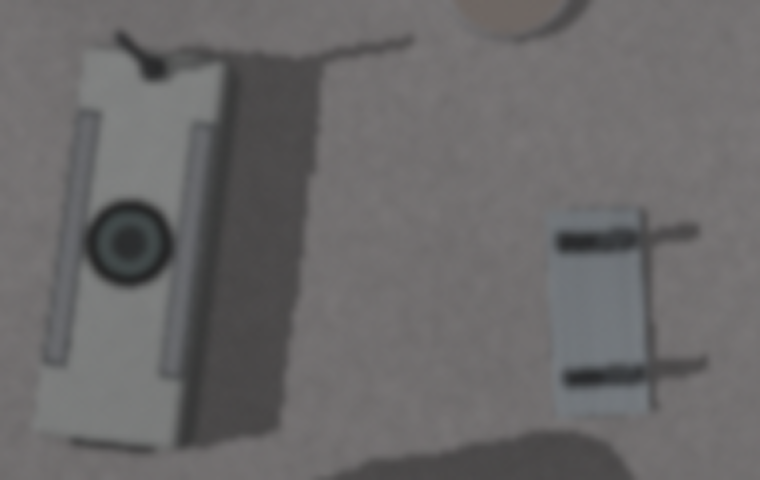

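```bash
python3 - <<'E'
from h import *
np.set_printoptions(precision=4,suppress=True)
S,T=C("scene"),C("top"); print("o",S.o,T.o)
def s1(x,y,z): return S.atz(110+x/4,225+y/4,z)
def s2(x,y,z): return S.atz(280+x/4,145+y/4,z)
def t3(x,y,z): return T.atz(380+x/6,180+y/6,z)
def t4(x,y,z): return T.atz(170+x/4,190+y/4,z)
print("tube",s1(252,123,.132),t3(375,407,.132))
print("va",s1(158,264,.048),t3(172,438,.048)); print("vb",s1(413,175,.048),t3(481,417,.048))
print("rack top corners",[t3(*p,.03)[:2] for p in((48,372),(62,538),(588,494),(572,330))],[s1(*p,.03)[:2] for p in((65,258),(92,366),(526,214),(478,112))])
print("plate",[t4(*p,.008)[:2] for p in((547,210),(643,208),(653,410),(558,413))],[s2(*p,.008)[:2] for p in((35,298),(218,438),(118,472))])
print("V",[s2(*p,.05)[:2] for p in((53,272),(130,250),(112,390),(196,365))])
print("Vtop",[t4(*p,.05)[:2] for p in((557,241),(637,239),(565,378),(646,374))])
print("lens",s2(642,214,.06),t4(129,243,.06)); print("gauge",s2(762,235,.17),t4(118,33,.17))
print("unit corners top",[t4(*p,.06)[:2] for p in((83,50),(226,62),(182,446),(35,430))])
E
```

```text
o [ 1.1873 -0.2183  0.9665] [0.4098 0.0122 1.3373]
tube [ 0.5526 -0.29    0.132 ] [ 0.5448 -0.2903  0.132 ]
va [ 0.5559 -0.3558  0.048 ] [ 0.541  -0.2272  0.048 ]
vb [ 0.5472 -0.227   0.048 ] [ 0.5504 -0.3554  0.048 ]
rack top corners [array([ 0.5699, -0.1793]), array([ 0.5012, -0.1843]), array([ 0.5204, -0.4049]), array([ 0.5892, -0.4004])] [array([ 0.5244, -0.4018]), array([ 0.5899, -0.3978]), array([ 0.5767, -0.1789]), array([ 0.5079, -0.1866])]
plate [array([0.5698, 0.0226]), array([ 0.5716, -0.0377]), array([ 0.4451, -0.0443]), array([0.4429, 0.0147])] [array([ 0.4483, -0.0405]), array([0.5706, 0.022 ]), array([ 0.5732, -0.0345])]
V [array([ 0.4671, -0.034 ]), array([0.4667, 0.0096]), array([ 0.5513, -0.0292]), array([0.5509, 0.0167])]
Vtop [array([0.5459, 0.0161]), array([ 0.5474, -0.0326]), array([0.4629, 0.0106]), array([ 0.4656, -0.0383])]
lens [0.5441 0.2739 0.06  ] [0.5417 0.2735 0.06  ]
gauge [0.6527 0.2612 0.17  ] [0.6479 0.2613 0.17  ]
unit corners top [array([0.6596, 0.3058]), array([0.6528, 0.2184]), array([0.4206, 0.2381]), array([0.4293, 0.326 ])]
```

```bash
cat >> h.py <<'E'
TUBE=np.array([.549,-.290]); SEAT=np.array([.508,-.010]); CY=3.8; FOC=np.array([.543,.2737]); FY=-5.7
def ori(a,p,s=1):
    "tool z at azimuth a, pitch p below horizontal; jaws horizontal; s=-1 flips"
    a,p=np.radians([a,p]); z=np.array([np.cos(a)*np.cos(p),np.sin(a)*np.cos(p),-np.sin(p)])
    y=s*np.array([-np.sin(a),np.cos(a),0]); return np.column_stack([np.cross(y,z),y,z])
def tcp(g,R): return np.asarray(g,float)+.019*R[:,2]
E
python3 - <<'E'
from h import *
np.set_printoptions(precision=1,suppress=True)
print(robot.read_tcp_rot())
for s in(1,-1):
  for a in(-45,-28,-10,0):
    for p in(10,20,30):
      R=ori(a,p,s); z=.085; out=[]
      for back,zz in((.0,z),(.13,z),(0,z+.12)):
        g=np.r_[TUBE,zz]-np.r_[R[:2,2],0]*back
        q=robot.ik(tcp(g,R),R); out.append(None if q is None else np.array(q))
      print(s,a,p,*out)
for s in(1,-1):
  for p in(100,110,120): 
    R=ori(CY,p,s); print("place",s,p,robot.ik(tcp(np.r_[SEAT,.05],R),R),robot.ik(tcp(np.r_[SEAT,.18],R),R))
  R=ori(FY,90,s); print("foc",robot.ik(tcp(np.r_[FOC,.17],R),R))
E
```

```text
[[ 0.9 -0.4 -0. ]
 [-0.4 -0.9 -0. ]
 [ 0.   0.  -1. ]]
1 -45 10 None None None
1 -45 20 None None None
1 -45 30 None None None
1 -28 10 [ -63.5   56.8  -56.7 -144.6  -99.2  103.5] None [ -63.    25.2  -55.6 -143.7  -72.5   84.5]
1 -28 20 [ -62.2   40.5  -56.1 -146.9  -75.5   93.8] None [ -57.8   10.7  -47.7 -137.8  -44.    68. ]
1 -28 30 [ -57.9   25.6  -49.9 -144.4  -47.8   80.3] None [ -42.     2.8  -33.3 -113.5  -13.2   31.1]
1 -10 10 [ -68.    46.   -41.8 -121.6  -78.8   88.1] [ -84.7   51.4  -48.1 -106.7  -82.6   99.2] [ -65.3   21.9  -40.1 -117.   -65.4   64.9]
1 -10 20 [ -64.2   33.7  -40.1 -119.5  -61.2   75. ] [ -79.8   35.1  -47.5 -107.5  -67.6   82.5] [ -57.4   11.6  -34.4 -107.6  -46.5   45.2]
1 -10 30 [ -56.1   23.1  -34.8 -111.3  -42.    55.1] [ -68.8   20.4  -43.1 -103.5  -49.7   60. ] [-42.7   5.2 -27.9 -87.4 -27.9  14.8]
1 0 10 [ -66.9   42.8  -33.5 -110.2  -74.9   77. ] [-81.4  43.6 -37.7 -97.  -78.8  81.2] [ -64.5   22.8  -32.4 -105.6  -67.4   56.1]
1 0 20 [ -62.6   32.6  -32.2 -106.4  -60.4   64.3] [-76.3  32.  -37.4 -95.5 -66.5  68.2] [-57.4  14.1 -28.6 -96.6 -52
[... 1305 characters left out ...]
29.2] [ -46.1    8.2  -24.4  -81.2  -39.2 -163.9]
place 1 100 [  19.    22.8  -24.9   -3.3  -52.1 -103. ] [  19.    14.   -17.3   -2.8  -68.4 -104. ]
place 1 110 [  17.5   28.4  -16.7   -5.1  -64.4 -100.6] [  17.5   20.2   -9.9   -4.7  -79.4 -102. ]
place 1 120 [ 16.3  34.3  -9.3  -6.4 -75.9 -99.3] [  16.3   26.4   -3.2   -6.2  -89.8 -100.8]
foc [  45.1   17.6  -14.     0.   -58.4 -140.8]
place -1 100 [ 19.   22.8 -24.9  -3.3 -52.1  77. ] [ 19.   14.  -17.3  -2.8 -68.4  76. ]
place -1 110 [ 17.5  28.4 -16.7  -5.1 -64.4  79.4] [ 17.5  20.2  -9.9  -4.7 -79.4  78. ]
place -1 120 [ 16.3  34.3  -9.3  -6.4 -75.9  80.7] [ 16.3  26.4  -3.2  -6.2 -89.8  79.2]
foc [ 45.1  17.6 -14.    0.  -58.4  39.2]
```

```bash
python3 - <<'E'
from h import *
np.set_printoptions(precision=3,suppress=True)
p=robot.read_position(); 
robot.servo_line([p[0],p[1],.36],speed=.2)
R=ori(0,20,1)
robot.goto([.42,-.1,.4],ori(0,90,1)); print(robot.read_t(),robot.read_qpos())
g=np.r_[TUBE,.085]-[.13,0,0]
robot.goto(tcp(g+[0,0,.15],R),R); print(robot.read_t(),robot.read_qpos())
robot.move_gripper(.75)
robot.servo_line(tcp(g,R),speed=.15); print(robot.read_t(),robot.read_position(),robot.read_force())
for n in("scene","top"):
    p,d=robot.grab_frame(n); cv2.imwrite(f"pics/{n}1.png",p[:,:,::-1])
E
```

```text
3.5333 [  13.033   -7.268   -9.452   -0.004  -87.835 -102.969]
5.5917 [-71.115   5.681 -33.138 -85.079 -63.221  34.298]
7.3667 [ 0.437 -0.29   0.079] [ 0.3   -0.118  0.257]
```

View pics/scene1.png

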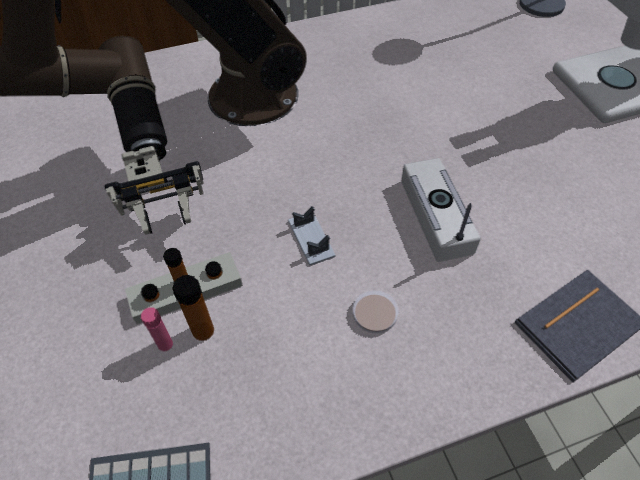

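View pics/top1.png

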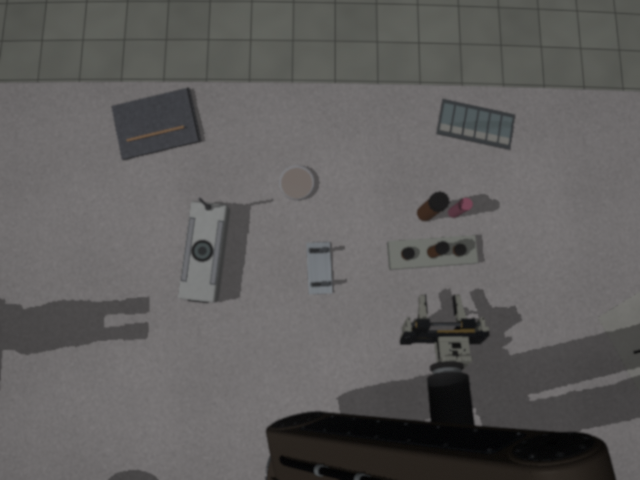

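The gripper is level with the tube: in the top view the fingers are at (423,300) and (457,300), and the tube cap is at (442,248). Everything else is undisturbed, so I advance.

```bash
python3 - <<'E'
from h import *
np.set_printoptions(precision=3,suppress=True)
R=ori(0,20,1); g=np.r_[TUBE,.085]
robot.servo_line(tcp(g,R),speed=.1); print(robot.read_force())
robot.move_gripper(0); print("w",robot.read_grip_width()*88,robot.read_force())
robot.servo_line(tcp(g+[0,0,.03],R),speed=.06); print(robot.read_force())
robot.servo_line(tcp(g+[0,0,.15],R),speed=.12); print("w",robot.read_grip_width()*88,robot.read_force(),robot.read_t())
for n in("scene","top"):
    p,d=robot.grab_frame(n); cv2.imwrite(f"pics/{n}2.png",p[:,:,::-1])
E
```

```text
[-0.509  0.331  0.145]
w 29.696985110789168 [-0.61   0.079 -1.296]
[ 0.143 -0.613 -1.648]
w 29.529784089364206 [-0.935  0.633 -1.079] 11.4
```

View pics/scene2.png

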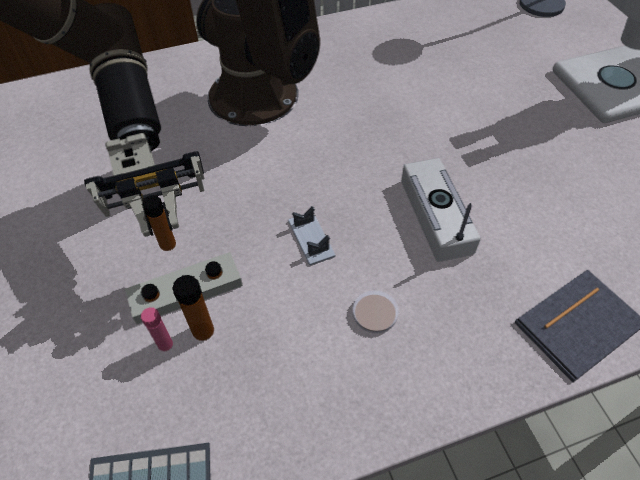

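Tube lifted: it hangs upright in the fingers at (163,225), and both vials are still seated. Next I turn it over above the cradle.

```bash
python3 - <<'E'
from h import *
np.set_printoptions(precision=3,suppress=True)
g1=np.r_[TUBE,.235]; 
fw=np.r_[np.cos(np.radians(CY)),np.sin(np.radians(CY)),0]
g2=np.r_[SEAT,.05]+.013*fw
robot.servo_line(tcp([.5,-.25,.33],ori(0,20)),ori(0,20),speed=.12)
for k,(a,p,g) in enumerate([(1,50,[.5,-.17,.33]),(2,80,[.51,-.09,.30]),(CY,110,g2+[0,0,.12])]):
    R=ori(a,p)
    try: robot.servo_line(tcp(g,R),R,speed=.07); print("line")
    except robot.Unreachable as e: print("unreach",e); robot.goto(tcp(g,R),R)
    print(robot.read_t(),robot.read_qpos(),robot.read_grip_width()*88)
for n in("scene","top"):
    p,d=robot.grab_frame(n); cv2.imwrite(f"pics/{n}3.png",p[:,:,::-1])
    np.save(f'd3{n}.npy',d)
a=cv2.imread('pics/scene3.png');b=cv2.imread('pics/top3.png')
z=lambda i,x,y,w,h,k:cv2.resize(i[y:y+h,x:x+w],None,fx=k,fy=k,interpolation=cv2.INTER_CUBIC)
cv2.imwrite('pics/c5.png',np.vstack([z(a,225,100,200,75*2,4)]))
cv2.imwrite('pics/c6.png',z(b,240,190,150,130,4))
E
```

```text
line
15.575 [  3.757 -16.861 -39.924   3.913 -27.025 -95.61 ] 29.331145909040984
line
16.9667 [  13.146   -2.437  -21.728    2.216  -60.873 -102.071] 29.576356177432018
line
19.2917 [  17.186   21.767   -8.863   -4.627  -78.848 -101.714] 29.206728863402123
```

View pics/c5.png

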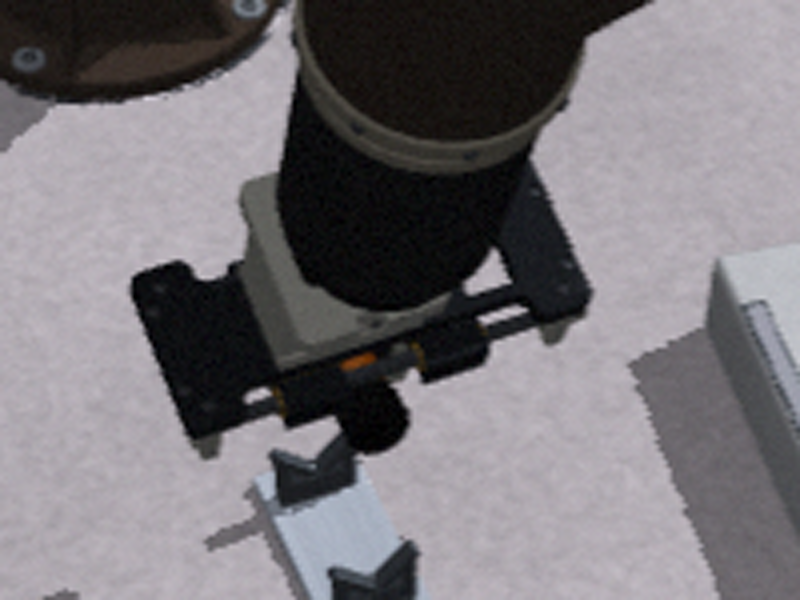

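View pics/c6.png

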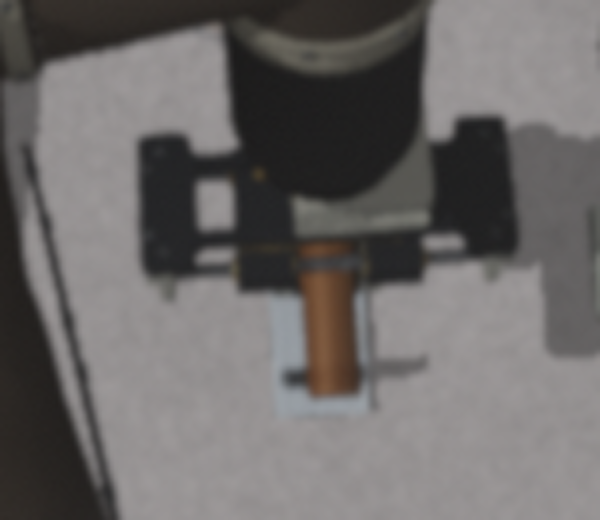

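```bash
python3 - <<'E'
from h import *
np.set_printoptions(precision=4,suppress=True)
S,T=C("scene"),C("top")
fw=np.r_[np.cos(np.radians(CY)),np.sin(np.radians(CY)),0]
cc=np.r_[SEAT,.17]
print("cap pred",S.proj(cc+.06*fw),"seen ~",(320,203)); print("foot pred (mid, top edge)",T.proj(cc-.06*fw),T.proj(cc-.06*fw+[0,0,.015]),T.proj(cc-.06*fw-[0,0,.015]),"seen edge",(323.3,288.7))
d=np.load('d3top.npy')
for v in(272,276,280,284):
  print(v,[T.dep(u,v,d[v,u]) for u in(320,322,324)])
d=np.load('d3scene.npy')
print([S.dep(320+i,203+j,d[203+j,320+i]) for i,j in((0,0),(-3,2),(3,2),(0,5))])
E
```

```text
cap pred [320.9098 208.1606] seen ~ (320, 203)
foot pred (mid, top edge) [322.5321 289.0679] [322.689  288.8399] [322.3791 289.2902] seen edge (323.3, 288.7)
272 [array([ 0.4842, -0.0079,  0.1884]), array([ 0.4843, -0.0122,  0.1881]), array([ 0.4846, -0.0167,  0.1832])]
276 [array([ 0.4756, -0.008 ,  0.1879]), array([ 0.4759, -0.0124,  0.1835]), array([ 0.4759, -0.0167,  0.1844])]
280 [array([ 0.4672, -0.0081,  0.1846]), array([ 0.467 , -0.0123,  0.1885]), array([ 0.467 , -0.0166,  0.1895])]
284 [array([ 0.4585, -0.0081,  0.1845]), array([ 0.4583, -0.0123,  0.1902]), array([ 0.4585, -0.0167,  0.1873])]
[array([ 0.5685, -0.0079,  0.1864]), array([ 0.5693, -0.014 ,  0.1841]), array([ 0.5676, -0.0018,  0.1772]), array([ 0.5692, -0.0083,  0.173 ])]
```

Level and aligned within about 2 mm of prediction: the cap face is at (320,203) and the foot edge at (323,289). I descend with a force watch.

```bash
python3 - <<'E'
from h import *
np.set_printoptions(precision=3,suppress=True)
fw=np.r_[np.cos(np.radians(CY)),np.sin(np.radians(CY)),0]
g2=np.r_[SEAT,.05]+.013*fw; R=ori(CY,110)
robot.servo_line(tcp(g2+[0,0,.02],R),speed=.1)
robot.dwell(.2); f0=np.array(robot.read_force()); print(f0)
for h in np.arange(.008,-.0061,-.001):
    robot.servo_line(tcp(g2+[0,0,h],R),speed=.02); robot.dwell(.1)
    f=np.array(robot.read_force())-f0; print(round(h,4),f)
    if f[2]>2: break
print(robot.read_t())
p,d=robot.grab_frame("scene"); cv2.imwrite("pics/scene4.png",p[:,:,::-1])
a=p[:,:,::-1][150:280,260:410]; cv2.imwrite("pics/c7.png",cv2.resize(a,None,fx=4,fy=4,interpolation=cv2.INTER_CUBIC))
E
```

```text
[ 0.208 -0.085 -0.519]
0.008 [ 0.159  0.483 -0.764]
0.007 [ 0.191  0.25  -0.146]
0.006 [ 0.028 -0.223 -0.117]
0.005 [ 0.165 -0.377 -0.206]
0.004 [-0.755 -0.344 -0.295]
0.003 [-0.186 -0.111  0.422]
0.002 [-0.472  0.247 -0.882]
0.001 [0.139 0.453 0.308]
0.0 [0.43  1.462 3.25 ]
24.3917
```

View pics/c7.png

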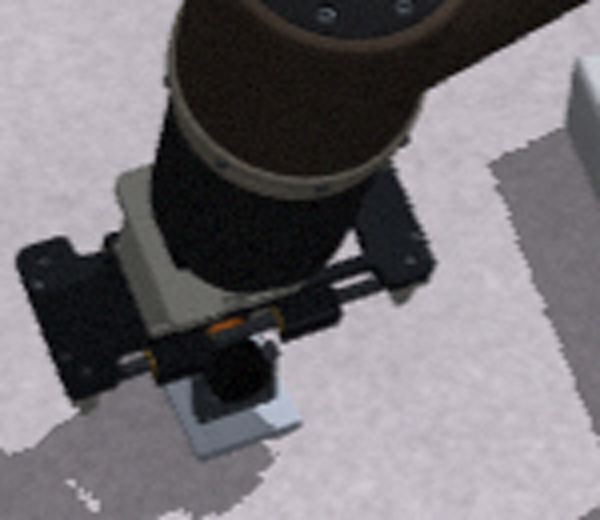

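Contact came at exactly the expected height, with the cap end sitting in the V at (238,370). I release, back off and check.

```bash
python3 - <<'E'
from h import *
np.set_printoptions(precision=3,suppress=True)
robot.move_gripper(.75); robot.dwell(.5); print("f",robot.read_force())
R=ori(CY,110); p=np.array(robot.read_position())
robot.servo_line(p-R[:,2]*.06,speed=.12)
R2=ori(CY,90); g=np.r_[SEAT,.25]
robot.servo_line(tcp(np.r_[.44,-.005,.26],R2),R2,speed=.2); print(robot.read_t())
for n in("scene","top"):
    p,d=robot.grab_frame(n); cv2.imwrite(f"pics/{n}5.png",p[:,:,::-1]); np.save(f'd5{n}.npy',d)
a=cv2.imread('pics/scene5.png');b=cv2.imread('pics/top5.png')
z=lambda i,x,y,w,h,k:cv2.resize(i[y:y+h,x:x+w],None,fx=k,fy=k,interpolation=cv2.INTER_CUBIC)
cv2.imwrite('pics/c8.png',np.hstack([z(a,265,185,80,100,5),z(b,280,215,80,100,5)]))
E
```

```text
f [-0.27  -0.499  0.311]
27.45
```

View pics/c8.png

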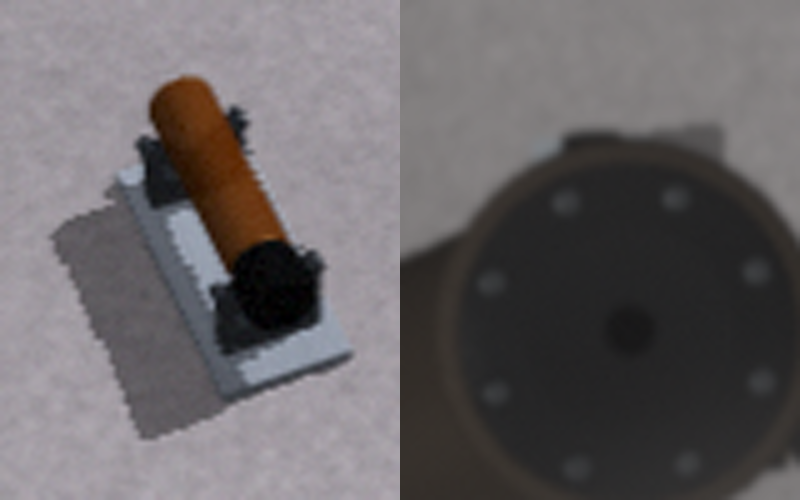

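```bash
python3 - <<'E'
from h import *
np.set_printoptions(precision=4,suppress=True)
S=C("scene"); fw=np.r_[np.cos(np.radians(CY)),np.sin(np.radians(CY)),0]; cc=np.r_[SEAT,.05]
im=cv2.imread('pics/scene5.png').astype(int)
for o in(-.06,.06):
  for w in((0,0,0),(0,0,.015)): print(o,w,(S.proj(cc+o*fw+w)-[265,185])*5)
d=np.load('d5scene.npy')
pts=np.array([S.dep(u,v,d[v,u]) for v in range(195,255) for u in range(285,340) if d[v,u]>0])
m=(pts[:,2]>.053)&(pts[:,2]<.075); q=pts[m]; print(m.sum(),q.min(0),q.max(0))
ax=(q-cc)@fw; print("along",np.percentile(ax,[0,1,99,100]))
for lo in np.arange(-.06,.06,.02):
  k=(ax>lo)&(ax<lo+.02)&(q[:,2]>.061); print(round(lo,2),k.sum(),q[k].mean(0) if k.any() else '')
E
```

```text
-0.06 (0, 0, 0) [171.9698  95.5493]
-0.06 (0, 0, 0.015) [170.5969  73.0246]
0.06 (0, 0, 0) [281.8312 302.8753]
0.06 (0, 0, 0.015) [281.5678 281.2685]
643 [ 0.4473 -0.0265  0.0531] [0.5707 0.0075 0.0684]
along [-0.0598 -0.0567  0.0617  0.0627]
-0.06 54 [ 0.4597 -0.0122  0.0635]
-0.04 64 [ 0.4783 -0.011   0.0634]
-0.02 59 [ 0.4983 -0.0102  0.0636]
0.0 65 [ 0.518  -0.0089  0.0636]
0.02 64 [ 0.5373 -0.0081  0.0637]
0.04 72 [ 0.5583 -0.0075  0.064 ]
```

Tube lies level and centred within about 1 mm in the cradle (cap at (320,243)). I retake it across the middle and carry it over.

```bash
python3 - <<'E'
from h import *
np.set_printoptions(precision=3,suppress=True)
R=ori(CY,90); g=np.r_[.509,-.0095,.05]
robot.servo_line(tcp(g+[0,0,.15],R),R,speed=.15)
robot.servo_line(tcp(g,R),speed=.12); print(robot.read_force())
robot.move_gripper(0); print("w",robot.read_grip_width()*88,robot.read_force())
robot.servo_line(tcp(g+[0,0,.03],R),speed=.06)
robot.servo_line(tcp(g+[0,0,.21],R),speed=.15)
RF=ori(FY,90); F=np.r_[FOC,.17]
robot.servo_line(tcp(F+[0,0,.09],RF),RF,speed=.12)
robot.servo_line(tcp(F+[0,0,.005],RF),speed=.05)
robot.servo_line(tcp(F,RF),speed=.03); robot.dwell(.3)
print("w",robot.read_grip_width()*88,robot.read_t(),robot.read_position())
for n in("scene","top"):
    p,d=robot.grab_frame(n); cv2.imwrite(f"pics/{n}6.png",p[:,:,::-1]); np.save(f'd6{n}.npy',d)
a=cv2.imread('pics/scene6.png');b=cv2.imread('pics/top6.png')
z=lambda i,x,y,w,h,k:cv2.resize(i[y:y+h,x:x+w],None,fx=k,fy=k,interpolation=cv2.INTER_CUBIC)
cv2.imwrite('pics/c9.png',np.hstack([z(a,380,130,130,150,3),z(b,140,180,130,150,3)]))
E
```

```text
[ 0.157 -0.415  0.205]
w 29.231107603418398 [-5.874 16.228  5.436]
w 29.37038635043554 37.3833 [0.543 0.274 0.151]
```

View pics/c9.png

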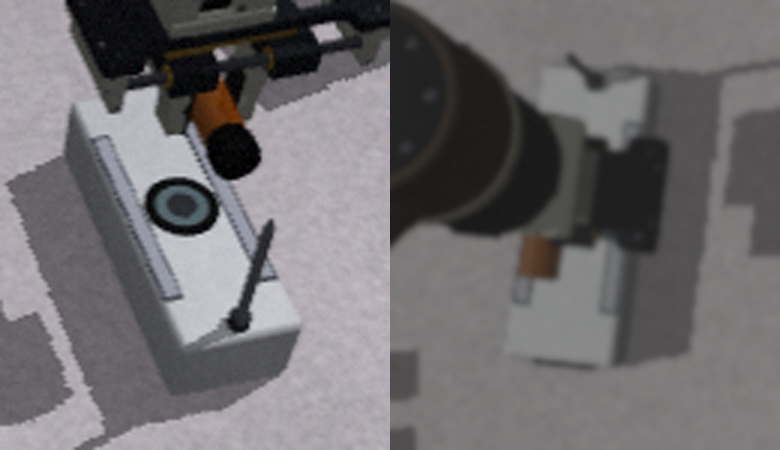

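View pics/scene6.png

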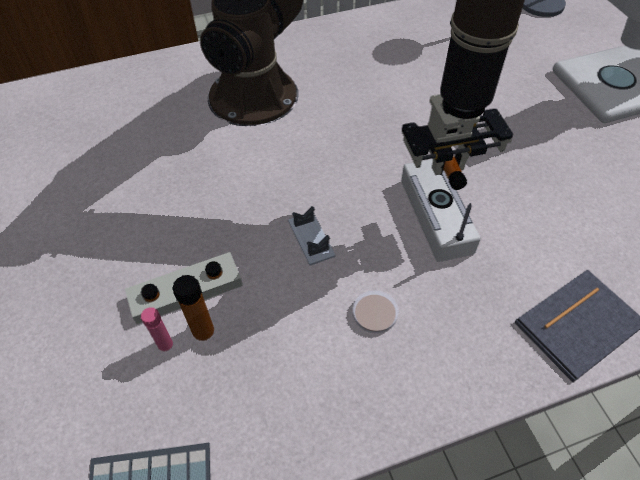

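```bash
python3 - <<'E'
from h import *
np.set_printoptions(precision=4,suppress=True)
S,T=C("scene"),C("top"); a=np.radians(FY); fw=np.r_[np.cos(a),np.sin(a),0]; F=np.r_[FOC,.17]
print("cap pred",S.proj(F+.06*fw),"seen",(458.7,181.7))
print("foot pred top",T.proj(F-.06*fw),"edge", T.proj(F-.06*fw+[0,0,.015]),"seen",(140+148/3,180+277/3))
d=np.load('d6scene.npy')
q=np.array([S.dep(u,v,d[v,u]) for v in range(155,192) for u in range(440,470) if d[v,u]>0]); q=q[(q[:,2]>.155)&(q[:,2]<.2)]
ax=(q-F)@fw
for lo in np.arange(.02,.07,.01):
  k=(ax>lo)&(ax<lo+.01)&(q[:,2]>.18); 
  if k.any(): print(round(lo,2),k.sum(),q[k].mean(0),q[k,2].max())
print("max along",ax.max())
d=np.load('d6top.npy'); q=np.array([T.dep(u,v,d[v,u]) for v in range(255,275) for u in range(180,200)]); q=q[q[:,2]>.15]
for lo in np.arange(.47,.53,.01):
  k=(q[:,0]>lo)&(q[:,0]<lo+.01)
  if k.any(): print(round(lo,2),q[k].mean(0),q[k,2].max())
print(q[:,0].min())
# gauge tip now & unit axis from long edges
E
```

```text
cap pred [460.9313 184.0817] seen (458.7, 181.7)
foot pred top [188.4878 272.016 ] edge [186.9177 271.5659] seen (189.33333333333334, 272.3333333333333)
0.02 35 [0.5674 0.266  0.183 ] 0.1875746966188514
0.03 40 [0.5767 0.2653 0.1831] 0.18882051701925234
0.04 34 [0.5872 0.2643 0.183 ] 0.1878923760431107
0.05 49 [0.5974 0.2631 0.1833] 0.18798287781593395
0.06 4 [0.6027 0.2588 0.1821] 0.1838220093758962
max along 0.06210229508707983
0.48 [0.4864 0.2746 0.1801] 0.18576038286880844
0.49 [0.4957 0.2712 0.1939] 0.317466832028229
0.5 [0.504  0.2556 0.2566] 0.3666015992515751
0.51 [0.5112 0.2798 0.1836] 0.1865598224266177
0.4098452722752533
```

```bash
python3 - <<'E'
from h import *
print(np.abs(robot.read_qvel()).max(),robot.read_grip_width()*88,robot.read_t()); robot.job_done()
E
```

```text
0.06924198974133769 29.600550092046106 37.4833
the job is handed in; nothing more can be done
```

I laid the tube in the cradle, let go, retook it across its middle and handed in the job at 37.5 s. At hand-in it was held above the lens and still. The rig gives no verdict, so this rests on my own checks.

- **Lift and laying down:** I gripped the tall amber tube in the rack's middle well from the side. I lifted it, tipped it level and lowered it with a force watch. Contact came at exactly the expected height.
- **In the cradle:** After release, the depth picture put it within about 1 mm of centred, level and in line with the cradle.
- **At the focus point:** The jaws read 29.6 mm on the 30 mm tube. Its top surface read about 186–189 mm at both ends, against 185 mm expected, so it is level and at most about 4 mm high.
- **What disagreed:** The cap sat about 3 pixels from its predicted place. Depth points put the tube up to about 5 mm off sideways (15 mm allowed), partly because the camera sees only one side of it. The two cameras placed the lens 2–3 mm apart. The unit's direction came out at -5° from its edges and -6.7° from the post; I used -5.7° (9° error allowed).
- **Other things in the scene:** The last picture shows the vials, the dish and the look-alike tubes where they stood. I saw no contact with the camera unit in the pictures.
- **Regrasp force:** The wrist felt about 18 N as the fingers closed on the tube in the cradle, well under the limits.

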